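# Rinse the last tumbler, rack it and shut the keeper bar

### The arm

A 6-joint arm with a two-finger parallel gripper is mounted at the origin on the work surface. World frame = base frame: x ahead of the robot, y to its left, z up, the work surface at z = 0. Lengths are in m, angles in rad, forces in N, time in s.
With the tool pointing down it reaches from about 0.375 to 0.925 m from the base axis. Payload 5.7 kg.
Tool frame: the origin (TCP) lies midway between the tips of the shut fingers; the grasp point (between the pads) lies 19 mm behind it (r.grasp_offset is the z of the grasp point in the tool frame, in m); z points along the fingers, y is the line along which they close (so a half turn about z gives the same grasp; the last joint's range is limited). The gripper opens to 88 mm and grips with 3 to 60 N. Pads are 20 mm wide; open, the fingers measure 115 mm over their backs; the gripper's body (75 mm by 178 mm) begins 61 mm behind the grasp point.
Start: joints at [0.992, 0.359, 1.51, -0, 1.272, -0.115], TCP at [0.268, 0.537, 0.223] pointing down, gripper open.
Joint ranges: [-2.97, 2.97], [-1.01, 2.36], [0.21, 2.38], [-0.96, 4.11], [0.2, 2.71], [-2.98, 2.98]. Speed limits (rad/s): [2.39, 2.39, 3.14, 3.14, 3.14, 3.14].

### API

Orientations are given as a unit quaternion [w, x, y, z].
In Python, from rig import r, imaging, job gives the robot as it stands.
- The arm moves only by the shell command python3 -m jog 'ROWS' [FORCE]. ROWS is JSON, a list of rows, each an object of numbers: "jaw": the opening, from 0 (shut) to 1 (fully open); "dx", "dy", "dz": the shift along the tool's x, y, z in cm; "ax", "ay", "az": the turn, a rotation vector about the tool's x, y, z in rad. A call has exactly 5 rows; each row shifts and turns the commanded pose from where the row before left it, along the tool's axes as they then stand; what a row does not reach is not made up. A row lasts 1/8 s, in which the tool goes at most 62.5 mm and 10.7 degrees, less where a joint would pass 70% of its speed; a pose out of reach is approached as far as the arm can. A call with a gripper value outside its range is refused whole. The fingers move at their own pace and stop on an object; FORCE is the grip in N (left out, the last holds). Time passes only in rows, so rows that do not move let the fingers close, or fill a call up. It gives the time, the measured TCP pose, the force, the opening and the grip force at its end, in the units of the state.
- r.read_state(): the state, without advancing time (a new reading comes with each control period).
- imaging.snapshot(name): name is "scene" or "top" or "wrist"; returns a dict with "img" (480x640x3 uint8, red, green, blue), "fx", "fy", "cx", "cy" (pixels), "dist" ([k1, k2, p1, p2, k3] as OpenCV has them; the pictures are not rectified), "view" (4x4, takes a point from world to camera coordinates). Camera axes: x right, y down, z forward; pixel columns grow to the right and rows downward; lengths in m; the calibration is good to about 2 mm. A picture is of the moment at which its call begins. There is no depth.
- job.job_done(): hands the job in; it is judged then, once.
The state is a dict: "t": time; "qpos": joint angles; "qd": joint speeds; "joint_torque": joint torques, N m; "tool_pos": TCP position; "eef_rot": TCP orientation; "force": force on the tool from outside, world axes, zero at the start; "ft_torque": the same for the moment, N m; "grip_width": finger opening in m; "grasp_force": force on a finger pad.
Only numpy, scipy, OpenCV 4.12 (cv2) and the standard library are available. Lean on these libraries where they do the work, as an engineer would, in place of code of your own. Each camera call takes 0.05 s, during which the arm holds its last target. There are 200 camera calls.

### The job

Take the metal tumbler that stands upside down on the counter, press it, still upside down, onto the glass rinser's sprung plate until the plate is fully down and keep it down for half a second. Then stand it upside down on the rubber pad in the free bay of the tumbler rack, let go, and swing the rack's hinged keeper bar shut until it snaps into its catch. Leave the other tumblers and the salt jar and bowl where they are.

Things in the scene. Friction and masses are not known exactly. Their poses are not given: they have to be found in the camera images.
- tumbler: The tumbler to rinse: plain metal, round, upside down and alone on the counter in front of the rinser. 75 mm high, straight wall 52 mm across, with a 56 mm rim bead over the lowest 5 mm; 0.13 kg or so. Origin: centre of its underside (the rim), z up
- rinser: Glass rinser, fixed: square steel drip tray 110 x 110 x 16 mm, a black round collar 80 mm across on it up to 30 mm, and above that the sprung plate. Origin: centre of its underside on the counter
- rinser_top (a point): Centre of the top face of the rinser's sprung plate (grey disc, 68 mm across, with dark spokes); 48 mm above the counter when up, 38 mm when fully down
- rinser_plate (a joint): Travel of the sprung plate (m): 0 up, 0.010 fully down; it starts to move at 3 N and takes 9 N at the bottom
- rack: Fixed steel tumbler rack: floor plate 100 (x) by 275 mm (y), 8 mm thick, three bays in a row at y = -70, 0, +70 mm, x = 0, each 66 mm wide between fins with tops 30 mm above the counter; rail behind (inner face x = +38 mm, top 35 mm above the counter), open in front (-x), where the keeper bar closes. Two bays hold tumblers, one is free. Origin: on the counter under the middle bay's centre
- drip_pad: Dark rubber pad, 54 mm across, flat, on the floor of the free bay (centred in it). Origin: its centre on the bay floor, 8 mm above the counter
- keeper (a joint): Angle of the keeper bar (rad): 0 shut, along the rack's front (from the hinge to the rack's +y); grows as the free end swings out to the rack's -x. The free end meets the catch's sprung roller at about 0.07, passes it at about 0.035 (some 6 N at the end) and snaps to 0. It stays where it is left
- keeper_hinge (a point): Vertical hinge axis of the keeper bar, at the bar's mid height, 35 mm above the counter; in the rack's frame at x = -45, y = -115 mm. The bar is a flat dark steel strip on edge, 8 mm thick, 14 mm high (28 to 42 mm above the counter)
- keeper_tip (a point): Centre of the bar's round free end (10 mm across), 225 mm from the hinge. A black thumb peg, 12 mm across, stands on the bar at 195 mm from the hinge, its top 61 mm above the counter
- rack_cup_a: A tumbler like the one to rinse, already upside down in a bay of the rack. Origin: centre of its underside
- rack_cup_b: A tumbler like the one to rinse, already upside down in a bay of the rack. Origin: centre of its underside
- salt_jar: White jar with steel cap, 52 mm across, 70 mm high, near the rack's hinge end; bystander
- bowl: White bowl, 120 mm across, 55 mm high; bystander

How it is judged:
On the way, in this order (a step that is already met when the one before it is completed fails the run):
1. the tumbler, upside down, presses the rinser's plate fully down (at least 8.5 of its 10 mm) for half a second (value of joint rinser_plate above 0.0085 m and contact force between tumbler and rinser above 3 N and horizontal distance between tumbler and rinser_top below 0.04 m and angle between tumbler's own z axis and vertical below 0.2 rad), for 0.5 s.
2. the tumbler stands upside down on the floor of the free bay, within 12 mm of the pad's centre, and is let go while the keeper bar is still open (horizontal distance between tumbler and drip_pad below 0.012 m and z of tumbler in the frame of drip_pad below 0.006 m and angle between tumbler's own z axis and vertical below 0.1 rad and contact force between tumbler and the fingers below 0.1 N and value of joint keeper above 0.1 rad), for 0.2 s.
3. the keeper bar is swung shut past its sprung roller into the catch (within 0.02 rad, that is 4 mm at its end, of fully shut) (value of joint keeper below 0.02 rad), for 0.3 s.
At the end, for the whole second after the job is handed in: The keeper bar is shut in its catch (within 0.02 rad), the rinsed tumbler stands at rest and upside down on the floor of the bay that was free, within 12 mm of the pad's centre and upright within 0.1 rad, the rinser's plate is up again, and the robot touches nothing (value of joint keeper below 0.02 rad and horizontal distance between tumbler and drip_pad below 0.012 m and z of tumbler in the frame of drip_pad below 0.006 m and angle between tumbler's own z axis and vertical below 0.1 rad and linear speed of tumbler below 0.02 m/s and value of joint rinser_plate below 0.002 m and contact force between each of the arm, the fingers and anything else below 0.1 N).
It fails at once if a tumbler already in the rack is tipped by more than 0.3 rad or moved by more than 25 mm (angle between any of rack_cup_a, rack_cup_b's own z axis and vertical above 0.3 rad or distance of any of rack_cup_a, rack_cup_b from where it was at the start of the episode above 0.025 m).
It fails at once if the tumbler to rinse is tipped by more than 0.5 rad (angle between tumbler's own z axis and vertical above 0.5 rad).
It fails at once if the salt jar or the bowl is moved by more than 30 mm (distance of any of salt_jar, bowl from where it was at the start of the episode above 0.03 m).
It also fails if it takes over 58 s, if anything falls off the work surface, if the arm or the gripper's body presses on something with over 40 N, if the wrist force passes 120 N, or if a joint passes its speed limit or range.

## Working session

There is one attempt and no reset: what is moved stays moved. The work goes in short steps, Python scripts to look and compute and a shell command to move; the robot and the scene stay as the last step left them, time stands still between calls to the robot, and variables do not carry over. Pictures are saved under pics/ and viewed, at most 10 in all, crops included, and the job is handed in when it is done.

```bash
ls; mkdir -p pics; python3 - <<'E'
from rig import r,imaging
import cv2,json,pickle
s=r.read_state();print(s['t'],s['tool_pos'],s['eef_rot'],r.grasp_offset)
d={}
for n in("scene","top"):
    d[n]=imaging.snapshot(n);cv2.imwrite(f"pics/{n}0.png",d[n]["img"][:,:,::-1]);print(n,d[n]["fx"],d[n]["dist"],d[n]["view"])
pickle.dump(d,open("d0.pkl","wb"))
E
```

```text
pics
0.0 [0.26804819 0.53606425 0.22183649] [-3.06877662e-04  2.29831102e-01  9.73230126e-01 -8.32192703e-04] -0.0187
scene 502.04266662309163 [-0.07538304  0.          0.          0.          0.        ] [[-0.4536374   0.89109205  0.0129642   0.32945212]
 [ 0.73544069  0.38253513 -0.55927977 -0.38751626]
 [-0.50332902 -0.24417582 -0.82887759  1.36731478]
 [ 0.          0.          0.          1.        ]]
top 452.26325396874995 [-0.11718405  0.          0.          0.          0.        ] [[-0.00719188 -0.99997009  0.00284373 -0.03985222]
 [-0.98857122  0.0066816  -0.15060646  0.59610661]
 [ 0.15058295 -0.00389437 -0.98858971  0.97134047]
 [ 0.          0.          0.          1.        ]]
```

View pics/scene0.png

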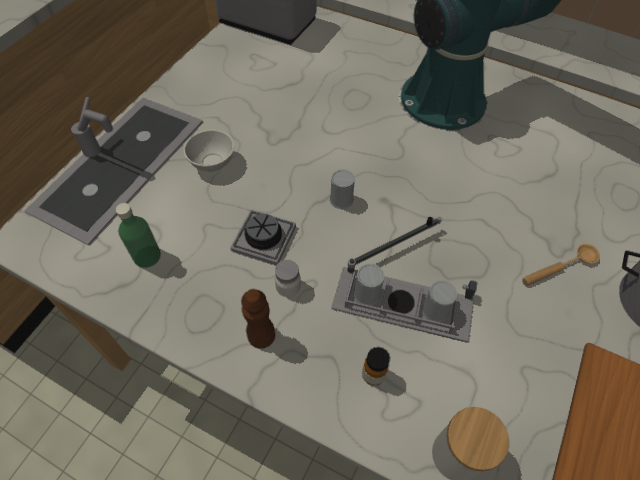

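View pics/top0.png

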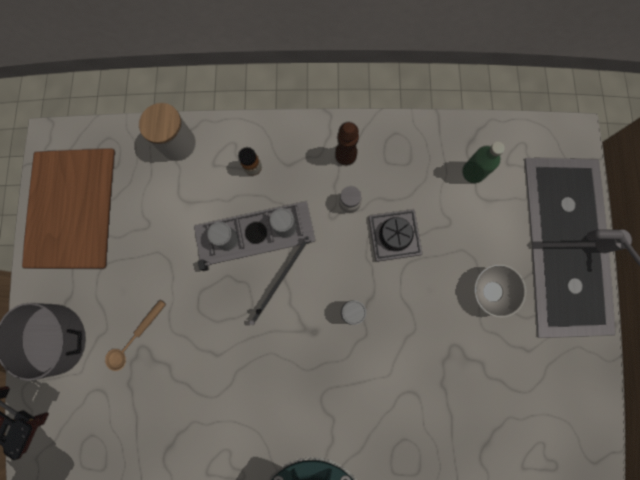

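The top view shows the tumbler at about (352,312), the rinser at (396,234), the free middle bay's pad at (256,232), the keeper hinge at (305,241), its free end at (252,318) and the salt jar at (349,198). The scene view agrees. I'll enlarge both for exact edges.

```bash
cat > h.py <<'E'
import numpy as np,cv2,pickle
def ray(c,uv):
    K=np.array([[c["fx"],0,c["cx"]],[0,c["fy"],c["cy"]],[0,0,1]])
    p=cv2.undistortPoints(np.array(uv,float).reshape(-1,1,2),K,np.array(c["dist"])).reshape(-1,2)
    V=np.array(c["view"]);R=V[:3,:3]
    return -R.T@V[:3,3],np.c_[p,np.ones(len(p))]@R
def plane(c,uv,z):
    o,d=ray(c,uv);return o+d*((z-o[2])/d[:,2])[:,None]
def proj(c,P):
    K=np.array([[c["fx"],0,c["cx"]],[0,c["fy"],c["cy"]],[0,0,1]]);V=np.array(c["view"])
    return cv2.projectPoints(np.array(P,float).reshape(-1,1,3),cv2.Rodrigues(V[:3,:3])[0],V[:3,3],K,np.array(c["dist"]))[0].reshape(-1,2)
E
python3 - <<'E'
import pickle,cv2
d=pickle.load(open("d0.pkl","rb"))
def crop(n,x,y,w,h,k,f):
    im=cv2.convertScaleAbs(d[n]["img"][y:y+h,x:x+w,::-1],alpha=1.5)
    cv2.imwrite(f,cv2.resize(im,None,fx=k,fy=k,interpolation=cv2.INTER_CUBIC))
crop("top",190,195,240,135,3.333,"pics/topc.png")
crop("scene",225,160,260,185,3,"pics/scenec.png")
E
```

```text
(no output)
```

View pics/topc.png

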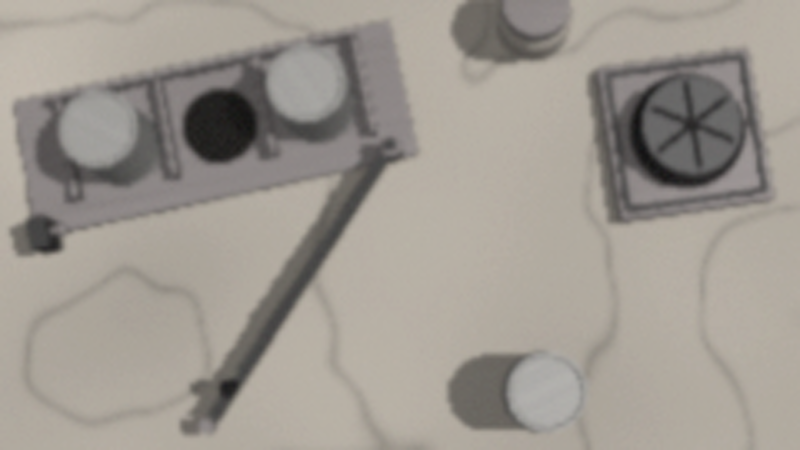

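View pics/scenec.png

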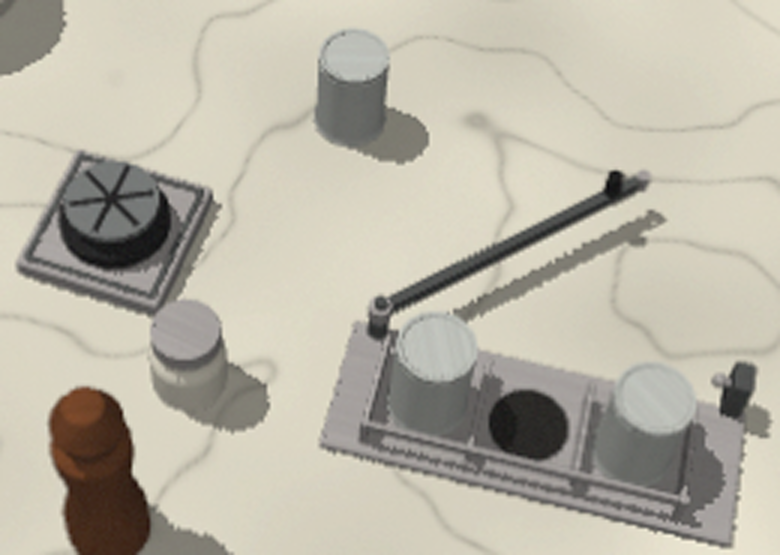

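Enlarged, the top crop gives: tumbler top (545,391), rinser plate (694,125), pad (221,125), tumbler tops (98,129) and (306,83), hinge (380,148). The scene crop gives: tumbler top (354,55), plate (115,199), pad (528,425), peg (615,178), tip (642,180).

```bash
python3 - <<'E'
from h import *
from rig import r
from scipy.spatial.transform import Rotation as R
d=pickle.load(open("d0.pkl","rb"))
def T(p):return (np.array(p)+.5)/3.3333-.5+[190,195]
def S(p):return (np.array(p)+.5)/3-.5+[225,160]
L=dict(tumbler=(.075,(545,391),(354,55)),plate=(.048,(694,125),(115,199)),pad=(.009,(221,125),(528,425)),cupL=(.083,(98,129),(653,400)),cupR=(.083,(306,83),(435,347)),hinge=(.045,(380,148),(380,302)),peg=(.061,(230,386),(615,176)),tip=(.042,(200,422),(642,180)),jar=(.07,(536,10),(187,332)))
for k,(z,t,s) in L.items(): print(k,plane(d["top"],T(t),z)[0].round(4),plane(d["scene"],S(s),z)[0].round(4))
c=plane(d["top"],T([(15,103),(388,22),(417,153),(42,236)]),.008);print(c.round(4),c.mean(0))
for a,b in((0,1),(3,2),(1,2),(0,3)): v=c[b]-c[a];print(np.linalg.norm(v),np.degrees(np.arctan2(v[1],v[0])))
s=r.read_state();q=s["eef_rot"];print(R.from_quat(np.roll(q,-1)).as_matrix().round(3))
E
```

```text
tumbler [ 0.4455 -0.0929  0.075 ] [ 0.4454 -0.0918  0.075 ]
plate [ 0.6232 -0.198   0.048 ] [ 0.6225 -0.1925  0.048 ]
pad [0.6324 0.1287 0.009 ] [0.6329 0.1314 0.009 ]
cupL [0.6169 0.1979 0.083 ] [0.6208 0.1996 0.083 ]
cupR [0.6465 0.0613 0.083 ] [0.6486 0.0623 0.083 ]
hinge [0.6093 0.0147 0.045 ] [0.6119 0.0091 0.045 ]
peg [0.4499 0.1118 0.061 ] [0.4497 0.116  0.061 ]
tip [0.4263 0.1345 0.042 ] [0.4289 0.1331 0.042 ]
jar [ 0.6981 -0.0908  0.07  ] [ 0.705  -0.0872  0.07  ]
[[ 0.6497  0.2769  0.008 ]
 [ 0.7061  0.0113  0.008 ]
 [ 0.6117 -0.0092  0.008 ]
 [ 0.5546  0.254   0.008 ]] [0.63051942 0.13325179 0.008     ]
0.2716028645019327 -78.01600885246232
0.2692919911503066 -77.77068564714047
0.09663392990272712 -167.78673646837578
0.09782344844731707 -166.43438598299895
[[-0.894  0.447 -0.001]
 [ 0.447  0.894 -0.001]
 [ 0.    -0.002 -1.   ]]
```

```bash
python3 -m jog '[{"az":0.179,"jaw":1},{"az":0.179,"jaw":1},{"az":0.179,"jaw":1},{"az":0.179,"jaw":1},{"az":0.179,"jaw":1}]' 20
python3 -m jog '[{"dx":-5.8,"dy":0.4,"jaw":1},{"dx":-5.8,"dy":0.4,"jaw":1},{"dx":-5.8,"dy":0.4,"jaw":1},{"dx":-5.8,"dy":0.4,"jaw":1},{"dx":-5.8,"dy":0.4,"jaw":1}]'
python3 -m jog '[{"dx":-5.8,"dy":0.4,"dz":1,"jaw":1},{"dx":-5.8,"dy":0.4,"dz":1,"jaw":1},{"dx":-5.8,"dy":0.4,"dz":1,"jaw":1},{"dx":-5.8,"dy":0.4,"dz":1,"jaw":1},{"dx":-5.8,"dy":0.4,"dz":1,"jaw":1}]'
cat > rel.py <<'E'
# remaining move to target (x,y,z,yaw deg of tool y) in tool axes, cm
import sys,numpy as np
from rig import r
from scipy.spatial.transform import Rotation as R
x,y,z,yaw=map(float,sys.argv[1:5]);s=r.read_state();M=R.from_quat(np.roll(s["eef_rot"],-1)).as_matrix()
print("t",s["t"],"pos",s["tool_pos"].round(4),"F",np.round(s["force"],1),"w",round(s["grip_width"],4),"g",round(s["grasp_force"],1))
a=np.radians(yaw);G=np.array([[-np.sin(a),np.cos(a),0],[np.cos(a),np.sin(a),0],[0,0,-1]]).T
print("cm",(M.T@(np.array([x,y,z])-s["tool_pos"])*100).round(2),"rot",R.from_matrix(M.T@G).as_rotvec().round(3))
E
python3 rel.py .4455 -.0925 .038 12.1
```

```text
t 0.1 pos [0.2681 0.5361 0.2219] F [ 0.4 -0.   0.2] w 0.0879 g 0.0
cm [-43.99 -48.25  18.46] rot [-0.002  0.001  0.896]validation failed for argument at $[0]...
validation failed for argument at $[0]...
validation failed for argument at $[0]...
```

```bash
python3 -m jog '[{"jaw":1,"dx":0,"dy":0,"dz":0,"ax":0,"ay":0,"az":0.179},{"jaw":1,"dx":0,"dy":0,"dz":0,"ax":0,"ay":0,"az":0.179},{"jaw":1,"dx":0,"dy":0,"dz":0,"ax":0,"ay":0,"az":0.179},{"jaw":1,"dx":0,"dy":0,"dz":0,"ax":0,"ay":0,"az":0.179},{"jaw":1,"dx":0,"dy":0,"dz":0,"ax":0,"ay":0,"az":0.179}]' 20; python3 rel.py .4455 -.0925 .038 12.1;  python3 -m jog --help|head -20
```

```text
t: 0.72
tool_pos: [0.2682, 0.5362, 0.2221]
eef_rot: [0.0, 0.631, 0.776, -0.001]
force: [-1.1, 0.0, 0.7]
grip_width: 0.0881
grasp_force: 0.0
t 0.725 pos [0.2682 0.5362 0.2221] F [-1.1  0.   0.7] w 0.0881 g 0.0
cm [-65.16   4.5   18.46] rot [-0.001  0.001 -0.005]invalid input: not JSON, or not a number
```

All fields are required. I'll continue towards the tumbler.

```bash
python3 -m jog '[{"jaw":1,"dx":-5.8,"dy":0.4,"dz":0,"ax":0,"ay":0,"az":0},{"jaw":1,"dx":-5.8,"dy":0.4,"dz":0,"ax":0,"ay":0,"az":0},{"jaw":1,"dx":-5.8,"dy":0.4,"dz":0,"ax":0,"ay":0,"az":0},{"jaw":1,"dx":-5.8,"dy":0.4,"dz":0,"ax":0,"ay":0,"az":0},{"jaw":1,"dx":-5.8,"dy":0.4,"dz":0,"ax":0,"ay":0,"az":0}]'
python3 -m jog '[{"jaw":1,"dx":-5.8,"dy":0.4,"dz":1,"ax":0,"ay":0,"az":0},{"jaw":1,"dx":-5.8,"dy":0.4,"dz":1,"ax":0,"ay":0,"az":0},{"jaw":1,"dx":-5.8,"dy":0.4,"dz":1,"ax":0,"ay":0,"az":0},{"jaw":1,"dx":-5.8,"dy":0.4,"dz":1,"ax":0,"ay":0,"az":0},{"jaw":1,"dx":-5.8,"dy":0.4,"dz":1,"ax":0,"ay":0,"az":0}]'
python3 rel.py .4455 -.0925 .038 12.1
```

```text
t: 1.35
tool_pos: [0.349, 0.2555, 0.2225]
eef_rot: [0.0, 0.628, 0.778, -0.0]
force: [1.0, 0.0, 0.7]
grip_width: 0.0878
grasp_force: 0.0
t: 1.98
tool_pos: [0.4297, -0.0239, 0.1723]
eef_rot: [0.0, 0.628, 0.778, 0.0]
force: [1.4, 0.5, -0.0]
grip_width: 0.0877
grasp_force: 0.0
t 1.975 pos [ 0.4297 -0.0239  0.1723] F [ 1.4  0.5 -0. ] w 0.0877 g 0.0
cm [-7.04  0.1  13.43] rot [ 0.    -0.     0.001]
```

```bash
python3 -m jog '[{"jaw":1,"dx":-3.5,"dy":0.1,"dz":0,"ax":0,"ay":0,"az":0},{"jaw":1,"dx":-3.54,"dy":0,"dz":0,"ax":0,"ay":0,"az":0},{"jaw":1,"dx":0,"dy":0,"dz":4,"ax":0,"ay":0,"az":0},{"jaw":1,"dx":0,"dy":0,"dz":4,"ax":0,"ay":0,"az":0},{"jaw":1,"dx":0,"dy":0,"dz":2,"ax":0,"ay":0,"az":0}]'
python3 -m jog '[{"jaw":1,"dx":0,"dy":0,"dz":2,"ax":0,"ay":0,"az":0},{"jaw":1,"dx":0,"dy":0,"dz":1.4,"ax":0,"ay":0,"az":0},{"jaw":0.4,"dx":0,"dy":0,"dz":0,"ax":0,"ay":0,"az":0},{"jaw":0.3,"dx":0,"dy":0,"dz":0,"ax":0,"ay":0,"az":0},{"jaw":0.3,"dx":0,"dy":0,"dz":0,"ax":0,"ay":0,"az":0}]' 25
python3 rel.py .4455 -.0925 .038 12.1
```

```text
t: 2.6
tool_pos: [0.4438, -0.0904, 0.0707]
eef_rot: [-0.002, 0.629, 0.778, -0.001]
force: [-0.9, -0.3, -0.8]
grip_width: 0.0878
grasp_force: 0.0
t: 3.22
tool_pos: [0.4459, -0.0908, 0.0394]
eef_rot: [0.001, 0.628, 0.778, 0.0]
force: [0.2, 0.3, 0.3]
grip_width: 0.0611
grasp_force: 0.0
t 3.225 pos [ 0.4459 -0.0908  0.0394] F [0.2 0.3 0.3] w 0.0611 g 0.0
cm [-0.16 -0.08  0.14] rot [0.001 0.001 0.001]
```

Close, then lift.

```bash
python3 -m jog '[{"jaw":0.2,"dx":-0.1,"dy":0,"dz":0,"ax":0,"ay":0,"az":0},{"jaw":0.2,"dx":0,"dy":0,"dz":0,"ax":0,"ay":0,"az":0},{"jaw":0.2,"dx":0,"dy":0,"dz":0,"ax":0,"ay":0,"az":0},{"jaw":0.2,"dx":0,"dy":0,"dz":0,"ax":0,"ay":0,"az":0},{"jaw":0.2,"dx":0,"dy":0,"dz":0,"ax":0,"ay":0,"az":0}]' 25
python3 -m jog '[{"jaw":0.2,"dx":0,"dy":0,"dz":-1,"ax":0,"ay":0,"az":0},{"jaw":0.2,"dx":0,"dy":0,"dz":-3,"ax":0,"ay":0,"az":0},{"jaw":0.2,"dx":0,"dy":0,"dz":-3,"ax":0,"ay":0,"az":0},{"jaw":0.2,"dx":0,"dy":0,"dz":-3,"ax":0,"ay":0,"az":0},{"jaw":0.2,"dx":0,"dy":0,"dz":0,"ax":0,"ay":0,"az":0}]'
python3 - <<'E'
import cv2,pickle
from rig import imaging
d={n:imaging.snapshot(n) for n in("scene","top")};pickle.dump(d,open("d1.pkl","wb"))
o=[cv2.resize(cv2.convertScaleAbs(d[n]["img"][y:y+110,x:x+130,::-1],alpha=1.5),None,fx=3,fy=3,interpolation=cv2.INTER_CUBIC) for n,x,y in(("scene",280,100),("top",290,250))]
cv2.imwrite("pics/grasp.png",cv2.hconcat(o))
E
python3 rel.py .6229 -.195 .140 12.1
```

```text
t: 3.85
tool_pos: [0.4459, -0.0917, 0.0392]
eef_rot: [0.0, 0.628, 0.778, 0.0]
force: [-0.4, 0.8, 6.3]
grip_width: 0.0516
grasp_force: 25.0
t: 4.47
tool_pos: [0.4472, -0.0922, 0.1408]
eef_rot: [0.002, 0.628, 0.778, 0.001]
force: [0.4, 0.3, -1.7]
grip_width: 0.052
grasp_force: 25.0
t 4.575 pos [ 0.4452 -0.0915  0.1385] F [ 0.8  0.8 -1.5] w 0.0518 g 25.0
cm [-13.86  15.19  -0.15] rot [-0.     0.     0.001]
```

View pics/grasp.png

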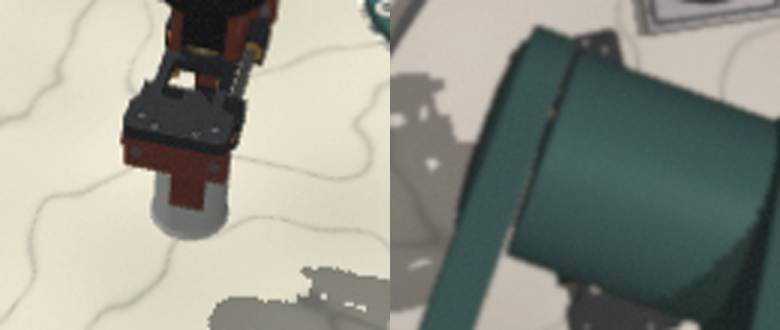

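The tumbler is held upright between the pads (scene half, about (190,205)), clear of the counter. Next, over the rinser.

```bash
python3 -m jog '[{"jaw":0.2,"dx":-3.47,"dy":3.8,"dz":0,"ax":0,"ay":0,"az":0},{"jaw":0.2,"dx":-3.47,"dy":3.8,"dz":0,"ax":0,"ay":0,"az":0},{"jaw":0.2,"dx":-3.47,"dy":3.8,"dz":0,"ax":0,"ay":0,"az":0},{"jaw":0.2,"dx":-3.47,"dy":3.8,"dz":0,"ax":0,"ay":0,"az":0},{"jaw":0.2,"dx":0,"dy":0,"dz":0,"ax":0,"ay":0,"az":0}]' 40
python3 -m jog '[{"jaw":0.2,"dx":0,"dy":0,"dz":1.5,"ax":0,"ay":0,"az":0},{"jaw":0.2,"dx":0,"dy":0,"dz":1.5,"ax":0,"ay":0,"az":0},{"jaw":0.2,"dx":0,"dy":0,"dz":1,"ax":0,"ay":0,"az":0},{"jaw":0.2,"dx":0,"dy":0,"dz":0.5,"ax":0,"ay":0,"az":0},{"jaw":0.2,"dx":0,"dy":0,"dz":0,"ax":0,"ay":0,"az":0}]'
python3 rel.py .6229 -.195 .077 12.1
```

```text
t: 5.2
tool_pos: [0.6257, -0.1973, 0.1363]
eef_rot: [0.0, 0.629, 0.778, -0.0]
force: [-0.4, 0.4, -2.9]
grip_width: 0.0515
grasp_force: 40.0
t: 5.82
tool_pos: [0.623, -0.1951, 0.0934]
eef_rot: [-0.0, 0.628, 0.778, -0.0]
force: [-0.9, 0.4, -1.5]
grip_width: 0.0515
grasp_force: 40.0
t 5.825 pos [ 0.623  -0.1951  0.0934] F [-0.9  0.4 -1.5] w 0.0515 g 40.0
cm [ 0.01 -0.01  1.64] rot [-0.001 -0.     0.001]
```

```bash
python3 -m jog '[{"jaw":0.2,"dx":0,"dy":0,"dz":0.4,"ax":0,"ay":0,"az":0},{"jaw":0.2,"dx":0,"dy":0,"dz":0.4,"ax":0,"ay":0,"az":0},{"jaw":0.2,"dx":0,"dy":0,"dz":0.3,"ax":0,"ay":0,"az":0},{"jaw":0.2,"dx":0,"dy":0,"dz":0.3,"ax":0,"ay":0,"az":0},{"jaw":0.2,"dx":0,"dy":0,"dz":0.2,"ax":0,"ay":0,"az":0}]'
python3 rel.py .6229 -.195 .077 12.1
```

```text
t: 6.45
tool_pos: [0.6239, -0.1955, 0.0782]
eef_rot: [0.001, 0.628, 0.778, 0.0]
force: [-0.9, 1.1, 7.3]
grip_width: 0.0516
grasp_force: 40.0
t 6.45 pos [ 0.6239 -0.1955  0.0782] F [-0.9  1.1  7.3] w 0.0516 g 40.0
cm [ 0.07 -0.08  0.12] rot [0.001 0.001 0.001]
```

```bash
python3 -m jog '[{"jaw":0.2,"dx":0,"dy":0,"dz":0.12,"ax":0,"ay":0,"az":0},{"jaw":0.2,"dx":0,"dy":0,"dz":0.05,"ax":0,"ay":0,"az":0},{"jaw":0.2,"dx":0,"dy":0,"dz":0,"ax":0,"ay":0,"az":0},{"jaw":0.2,"dx":0,"dy":0,"dz":0,"ax":0,"ay":0,"az":0},{"jaw":0.2,"dx":0,"dy":0,"dz":0,"ax":0,"ay":0,"az":0}]'
python3 rel.py .6229 -.195 .077 12.1
```

```text
t: 7.08
tool_pos: [0.6238, -0.1956, 0.0772]
eef_rot: [0.001, 0.628, 0.778, 0.0]
force: [-1.5, 1.2, 10.4]
grip_width: 0.0517
grasp_force: 40.0
t 7.075 pos [ 0.6238 -0.1956  0.0772] F [-1.5  1.2 10.4] w 0.0517 g 40.0
cm [ 0.08 -0.08  0.02] rot [0.001 0.001 0.001]
```

```bash
python3 -m jog '[{"jaw":0.2,"dx":0,"dy":0,"dz":0.1,"ax":0,"ay":0,"az":0},{"jaw":0.2,"dx":0,"dy":0,"dz":0,"ax":0,"ay":0,"az":0},{"jaw":0.2,"dx":0,"dy":0,"dz":0,"ax":0,"ay":0,"az":0},{"jaw":0.2,"dx":0,"dy":0,"dz":0,"ax":0,"ay":0,"az":0},{"jaw":0.2,"dx":0,"dy":0,"dz":0,"ax":0,"ay":0,"az":0}]'
python3 -m jog '[{"jaw":0.2,"dx":0,"dy":0,"dz":0,"ax":0,"ay":0,"az":0},{"jaw":0.2,"dx":0,"dy":0,"dz":0,"ax":0,"ay":0,"az":0},{"jaw":0.2,"dx":0,"dy":0,"dz":0,"ax":0,"ay":0,"az":0},{"jaw":0.2,"dx":0,"dy":0,"dz":0,"ax":0,"ay":0,"az":0},{"jaw":0.2,"dx":0,"dy":0,"dz":0,"ax":0,"ay":0,"az":0}]'
python3 -m jog '[{"jaw":0.2,"dx":0,"dy":0,"dz":-0.5,"ax":0,"ay":0,"az":0},{"jaw":0.2,"dx":0,"dy":0,"dz":-1,"ax":0,"ay":0,"az":0},{"jaw":0.2,"dx":0,"dy":0,"dz":-3,"ax":0,"ay":0,"az":0},{"jaw":0.2,"dx":0,"dy":0,"dz":-3,"ax":0,"ay":0,"az":0},{"jaw":0.2,"dx":0,"dy":0,"dz":-1,"ax":0,"ay":0,"az":0}]'
python3 rel.py .632 .1305 .160 12.1
```

```text
t: 7.7
tool_pos: [0.6239, -0.1956, 0.0772]
eef_rot: [0.001, 0.628, 0.778, 0.0]
force: [-3.4, 1.6, 15.7]
grip_width: 0.0515
grasp_force: 40.0
t: 8.32
tool_pos: [0.6239, -0.1956, 0.0772]
eef_rot: [0.001, 0.628, 0.778, 0.0]
force: [-3.5, 1.5, 15.2]
grip_width: 0.0512
grasp_force: 40.0
t: 8.95
tool_pos: [0.624, -0.1956, 0.1614]
eef_rot: [0.001, 0.628, 0.778, 0.0]
force: [1.2, 0.6, -1.9]
grip_width: 0.0516
grasp_force: 40.0
t 8.95 pos [ 0.624  -0.1956  0.1614] F [ 1.2  0.6 -1.9] w 0.0516 g 40.0
cm [31.71  7.64  0.12] rot [0.002 0.001 0.001]
```

```bash
python3 -m jog '[{"jaw":0.2,"dx":4,"dy":0.96,"dz":0,"ax":0,"ay":0,"az":0},{"jaw":0.2,"dx":5.5,"dy":1.33,"dz":0,"ax":0,"ay":0,"az":0},{"jaw":0.2,"dx":5.5,"dy":1.33,"dz":0,"ax":0,"ay":0,"az":0},{"jaw":0.2,"dx":5.5,"dy":1.33,"dz":0,"ax":0,"ay":0,"az":0},{"jaw":0.2,"dx":5.5,"dy":1.33,"dz":0,"ax":0,"ay":0,"az":0}]'
python3 -m jog '[{"jaw":0.2,"dx":4,"dy":0.96,"dz":0,"ax":0,"ay":0,"az":0},{"jaw":0.2,"dx":1.7,"dy":0.4,"dz":0,"ax":0,"ay":0,"az":0},{"jaw":0.2,"dx":0,"dy":0,"dz":2,"ax":0,"ay":0,"az":0},{"jaw":0.2,"dx":0,"dy":0,"dz":1,"ax":0,"ay":0,"az":0},{"jaw":0.2,"dx":0,"dy":0,"dz":0,"ax":0,"ay":0,"az":0}]'
python3 - <<'E'
import cv2,pickle
from rig import imaging
d={n:imaging.snapshot(n) for n in("scene",)};pickle.dump(d,open("d2.pkl","wb"))
cv2.imwrite("pics/over.png",cv2.resize(cv2.convertScaleAbs(d["scene"]["img"][170:350,320:490,::-1],alpha=1.5),None,fx=3.3333,fy=3.3333,interpolation=cv2.INTER_CUBIC))
E
python3 rel.py .632 .1305 .049 12.1
```

```text
t: 9.57
tool_pos: [0.629, 0.0738, 0.1587]
eef_rot: [-0.001, 0.628, 0.778, -0.001]
force: [0.4, -0.2, -1.4]
grip_width: 0.0515
grasp_force: 40.0
t: 10.2
tool_pos: [0.6303, 0.1296, 0.1286]
eef_rot: [-0.001, 0.629, 0.778, -0.001]
force: [-0.1, -0.5, -1.1]
grip_width: 0.0511
grasp_force: 40.0
t 10.25 pos [0.631  0.1298 0.1294] F [-0.1 -0.5 -1.6] w 0.0513 g 40.0
cm [0.05 0.12 8.04] rot [-0.001  0.    -0.   ]
```

View pics/over.png

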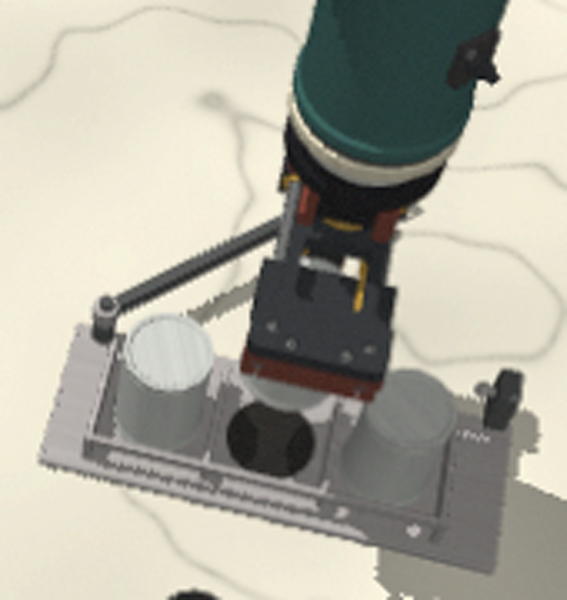

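The tumbler hangs above the pad (pad at about (270,438), tumbler's rim bottom at about (285,400)), with clear gaps to both neighbours. Lowering.

```bash
python3 -m jog '[{"jaw":0.2,"dx":0,"dy":0.12,"dz":2,"ax":0,"ay":0,"az":0},{"jaw":0.2,"dx":0,"dy":0,"dz":2,"ax":0,"ay":0,"az":0},{"jaw":0.2,"dx":0,"dy":0,"dz":2,"ax":0,"ay":0,"az":0},{"jaw":0.2,"dx":0,"dy":0,"dz":1.3,"ax":0,"ay":0,"az":0},{"jaw":0.2,"dx":0,"dy":0,"dz":0,"ax":0,"ay":0,"az":0}]'
python3 rel.py .6325 .130 .0475 12.1
python3 -m jog '[{"jaw":0.2,"dx":0,"dy":0,"dz":0.2,"ax":0,"ay":0,"az":0},{"jaw":0.2,"dx":0,"dy":0,"dz":0.2,"ax":0,"ay":0,"az":0},{"jaw":0.2,"dx":0,"dy":0,"dz":0.1,"ax":0,"ay":0,"az":0},{"jaw":0.2,"dx":0,"dy":0,"dz":0.1,"ax":0,"ay":0,"az":0},{"jaw":0.2,"dx":0,"dy":0,"dz":0,"ax":0,"ay":0,"az":0}]'
python3 rel.py .6325 .130 .0475 12.1
```

```text
t: 10.88
tool_pos: [0.6321, 0.1305, 0.0564]
eef_rot: [-0.0, 0.628, 0.778, -0.001]
force: [0.3, 0.3, -2.2]
grip_width: 0.0513
grasp_force: 40.0
t 10.875 pos [0.6321 0.1305 0.0564] F [ 0.3  0.3 -2.2] w 0.0513 g 40.0
cm [-0.06  0.03  0.89] rot [-0.001 -0.     0.   ]
t: 11.5
tool_pos: [0.6325, 0.1309, 0.0509]
eef_rot: [-0.0, 0.628, 0.778, -0.0]
force: [0.6, -1.0, -1.1]
grip_width: 0.0514
grasp_force: 40.0
t 11.5 pos [0.6325 0.1309 0.0509] F [ 0.6 -1.  -1.1] w 0.0514 g 40.0
cm [-0.09 -0.02  0.34] rot [-0.     0.     0.001]
```

```bash
python3 -m jog '[{"jaw":0.2,"dx":-0.05,"dy":0,"dz":0.1,"ax":0,"ay":0,"az":0},{"jaw":0.2,"dx":0,"dy":0,"dz":0.1,"ax":0,"ay":0,"az":0},{"jaw":0.2,"dx":0,"dy":0,"dz":0.1,"ax":0,"ay":0,"az":0},{"jaw":0.2,"dx":0,"dy":0,"dz":0,"ax":0,"ay":0,"az":0},{"jaw":0.2,"dx":0,"dy":0,"dz":0,"ax":0,"ay":0,"az":0}]'
python3 rel.py .6325 .130 .0475 12.1
```

```text
t: 12.12
tool_pos: [0.6326, 0.1304, 0.0479]
eef_rot: [-0.0, 0.628, 0.778, -0.0]
force: [-0.5, -0.6, -0.9]
grip_width: 0.0515
grasp_force: 40.0
t 12.125 pos [0.6326 0.1304 0.0479] F [-0.5 -0.6 -0.9] w 0.0515 g 40.0
cm [-0.04 -0.02  0.04] rot [-0.     0.     0.001]
```

```bash
python3 -m jog '[{"jaw":0.2,"dx":0,"dy":0,"dz":0.05,"ax":0,"ay":0,"az":0},{"jaw":0.2,"dx":0,"dy":0,"dz":0.05,"ax":0,"ay":0,"az":0},{"jaw":0.55,"dx":0,"dy":0,"dz":0,"ax":0,"ay":0,"az":0},{"jaw":0.7,"dx":0,"dy":0,"dz":0,"ax":0,"ay":0,"az":0},{"jaw":0.9,"dx":0,"dy":0,"dz":0,"ax":0,"ay":0,"az":0}]'
python3 -m jog '[{"jaw":0.95,"dx":0,"dy":0,"dz":0,"ax":0,"ay":0,"az":0},{"jaw":0.95,"dx":0,"dy":0,"dz":-2,"ax":0,"ay":0,"az":0},{"jaw":0.95,"dx":0,"dy":0,"dz":-4,"ax":0,"ay":0,"az":0},{"jaw":0.95,"dx":0,"dy":0,"dz":-5,"ax":0,"ay":0,"az":0},{"jaw":0.95,"dx":0,"dy":0,"dz":-3,"ax":0,"ay":0,"az":0}]'
python3 rel.py .6325 .130 .0475 12.1
```

```text
t: 12.75
tool_pos: [0.6328, 0.1304, 0.0469]
eef_rot: [0.0, 0.628, 0.778, 0.0]
force: [-0.7, -0.3, 0.1]
grip_width: 0.0684
grasp_force: 0.0
t: 13.38
tool_pos: [0.6337, 0.1305, 0.1896]
eef_rot: [0.001, 0.628, 0.778, 0.001]
force: [0.4, 0.7, -0.4]
grip_width: 0.0836
grasp_force: 0.0
t 13.375 pos [0.6337 0.1305 0.1896] F [ 0.4  0.7 -0.4] w 0.0836 g 0.0
cm [-0.02 -0.17 14.21] rot [0.003 0.    0.001]
```

```bash
python3 -m jog '[{"jaw":0.5,"dx":-0.4,"dy":-4.8,"dz":0,"ax":0,"ay":0,"az":0},{"jaw":0,"dx":-0.5,"dy":-4.8,"dz":0,"ax":0,"ay":0,"az":0},{"jaw":0,"dx":-0.5,"dy":-4.8,"dz":0,"ax":0,"ay":0,"az":0},{"jaw":0,"dx":-0.6,"dy":-4.8,"dz":2,"ax":0,"ay":0,"az":0},{"jaw":0,"dx":0,"dy":0,"dz":4,"ax":0,"ay":0,"az":0}]'
python3 - <<'E'
import cv2,pickle
from rig import imaging
d={n:imaging.snapshot(n) for n in("scene","top")};pickle.dump(d,open("d3.pkl","wb"))
o=[cv2.resize(cv2.convertScaleAbs(d[n]["img"][y:y+180,x:x+130,::-1],alpha=1.5),None,fx=3,fy=3,interpolation=cv2.INTER_CUBIC) for n,x,y in(("scene",335,180),("top",190,180))]
cv2.imwrite("pics/placed.png",cv2.hconcat(o))
import numpy as np
a=np.radians(12.1);X=np.array([np.cos(a),np.sin(a)]);Y=np.array([-np.sin(a),np.cos(a)]);p0=None
P=[(.763,.040)]+[(t,.004+.0135*np.cos(t)+.010*np.sin(t)) for t in(.763,.65,.55,.45,.36,.27,.2,.14,.1,.07,.04,.02,0)]
for t,dd in P:
    q=np.array([-.045-.17*np.sin(t)-dd*np.cos(t),-.115+.17*np.cos(t)-dd*np.sin(t)])
    print(t,"rack",q.round(4),"" if p0 is None else "dx %.2f dy %.2f"%tuple((q-p0)[::-1]*100),"world",(np.array([.6325,.130])+q[0]*X+q[1]*Y).round(4)); p0=q
E
python3 rel.py .4498 .0707 .030 12.1
```

```text
t: 14.0
tool_pos: [0.4466, 0.0699, 0.1276]
eef_rot: [0.001, 0.629, 0.778, 0.0]
force: [0.6, 0.8, -0.5]
grip_width: 0.0368
grasp_force: 0.0
0.763 rack [-0.1914 -0.0198]  world [0.4495 0.0705]
0.763 rack [-0.1774 -0.0064] dx 1.34 dy 1.40 world [0.4604 0.0865]
0.65 rack [-0.1644  0.0077] dx 1.42 dy 1.30 world [0.4701 0.1031]
0.55 rack [-0.1515  0.0191] dx 1.13 dy 1.29 world [0.4803 0.1169]
0.45 rack [-0.1374  0.0292] dx 1.01 dy 1.41 world [0.492  0.1297]
0.36 rack [-0.1238  0.037 ] dx 0.78 dy 1.37 world [0.5037 0.1402]
0.27 rack [-0.1093  0.0436] dx 0.66 dy 1.44 world [0.5165 0.1497]
0.2 rack [-0.0976  0.0478] dx 0.42 dy 1.17 world [0.527  0.1563]
0.14 rack [-0.0873  0.0507] dx 0.29 dy 1.03 world [0.5365 0.1613]
0.1 rack [-0.0803  0.0523] dx 0.16 dy 0.70 world [0.543  0.1643]
0.07 rack [-0.075   0.0533] dx 0.10 dy 0.53 world [0.548  0.1664]
0.04 rack [-0.0697  0.0541] dx 0.08 dy 0.53 world [0.553  0.1683]
0.02 rack [-0.0661  0.0546] dx 0.05 dy 0.36 world [0.5564 0.1695]
0 rack [-0.0625  0.055 ] dx 0.04 dy 0.36 world [0.5599 0.1707]
t 14.1 pos [0.4457 0.0702 0.1247] F [ 0.3 -0.3 -0.6] w 0.0287 g 0.0
cm [-0.05  0.46  9.47] rot [-0.006 -0.001  0.   ]
```

View pics/placed.png

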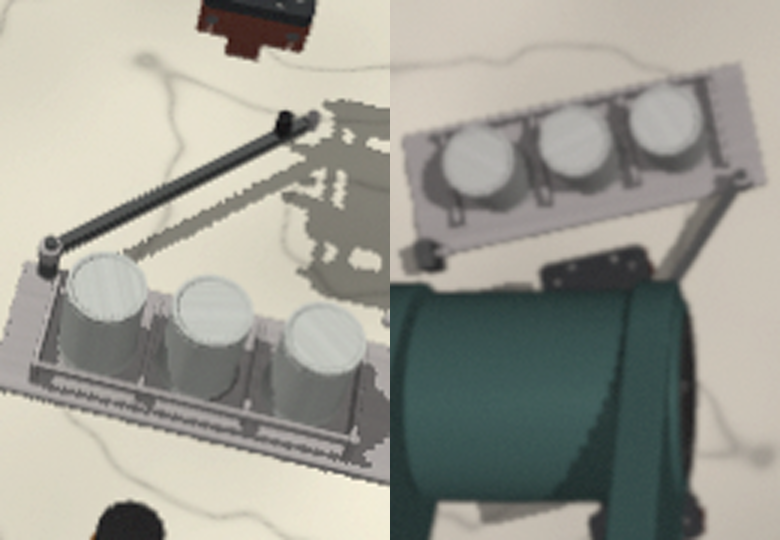

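All three tumblers stand in line; the rinsed one, at (574,142) in the top half, is centred between its neighbours at (479,162) and (666,122). The bar is still open at its old angle. Next, down outside the bar and push it shut.

```bash
python3 -m jog '[{"jaw":0,"dx":0,"dy":0.4,"dz":3.5,"ax":0,"ay":0,"az":0},{"jaw":0,"dx":0,"dy":0,"dz":3.5,"ax":0,"ay":0,"az":0},{"jaw":0,"dx":0,"dy":0,"dz":2.4,"ax":0,"ay":0,"az":0},{"jaw":0,"dx":0,"dy":0,"dz":0,"ax":0,"ay":0,"az":0},{"jaw":0,"dx":0.6,"dy":0.6,"dz":0,"ax":0,"ay":0,"az":0}]'
python3 -m jog '[{"jaw":0,"dx":0.8,"dy":0.8,"dz":0,"ax":0,"ay":0,"az":0},{"jaw":0,"dx":1.4,"dy":1.3,"dz":0,"ax":0,"ay":0,"az":0},{"jaw":0,"dx":1.1,"dy":1.3,"dz":0,"ax":0,"ay":0,"az":0},{"jaw":0,"dx":1.0,"dy":1.4,"dz":0,"ax":0,"ay":0,"az":0},{"jaw":0,"dx":0.8,"dy":1.4,"dz":0,"ax":0,"ay":0,"az":0}]'
python3 rel.py .527 .1563 .030 12.1
```

```text
t: 14.72
tool_pos: [0.4588, 0.0786, 0.034]
eef_rot: [0.0, 0.629, 0.778, 0.0]
force: [-0.4, -0.1, 0.5]
grip_width: 0.0006
grasp_force: 0.0
t: 15.35
tool_pos: [0.5083, 0.1424, 0.0329]
eef_rot: [0.0, 0.628, 0.778, -0.0]
force: [-0.0, -1.2, -0.4]
grip_width: 0.0004
grasp_force: 0.2
t 15.35 pos [0.5083 0.1424 0.0329] F [-0.  -1.2 -0.4] w 0.0004 g 0.2
cm [0.96 2.12 0.29] rot [-0.     0.     0.001]
```

```bash
python3 -m jog '[{"jaw":0,"dx":0.5,"dy":1.1,"dz":0,"ax":0,"ay":0,"az":0},{"jaw":0,"dx":0.4,"dy":1.0,"dz":0,"ax":0,"ay":0,"az":0},{"jaw":0,"dx":0.3,"dy":1.0,"dz":0,"ax":0,"ay":0,"az":0},{"jaw":0,"dx":0.2,"dy":0.7,"dz":0,"ax":0,"ay":0,"az":0},{"jaw":0,"dx":0.1,"dy":0.5,"dz":0,"ax":0,"ay":0,"az":0}]'
python3 rel.py .5599 .1707 .030 12.1
```

```text
t: 15.98
tool_pos: [0.5467, 0.1651, 0.0329]
eef_rot: [-0.0, 0.628, 0.778, -0.0]
force: [0.3, 0.9, -0.4]
grip_width: 0.0003
grasp_force: 0.2
t 15.975 pos [0.5467 0.1651 0.0329] F [ 0.3  0.9 -0.4] w 0.0003 g 0.2
cm [0.27 1.41 0.29] rot [-0.     0.     0.001]
```

```bash
python3 -m jog '[{"jaw":0,"dx":0.1,"dy":0.4,"dz":0,"ax":0,"ay":0,"az":0},{"jaw":0,"dx":0.1,"dy":0.4,"dz":0,"ax":0,"ay":0,"az":0},{"jaw":0,"dx":0,"dy":0.3,"dz":0,"ax":0,"ay":0,"az":0},{"jaw":0,"dx":0,"dy":0.2,"dz":0,"ax":0,"ay":0,"az":0},{"jaw":0,"dx":0,"dy":0.1,"dz":0,"ax":0,"ay":0,"az":0}]'
python3 rel.py .5599 .1707 .030 12.1
```

```text
t: 16.6
tool_pos: [0.5553, 0.1691, 0.0324]
eef_rot: [-0.003, 0.628, 0.778, -0.003]
force: [-9.3, -3.1, 8.9]
grip_width: 0.0003
grasp_force: 5.1
t 16.6 pos [0.5553 0.1691 0.0324] F [-9.3 -3.1  8.9] w 0.0003 g 5.1
cm [0.06 0.48 0.24] rot [-0.008 -0.     0.001]
```

```bash
python3 - <<'E'
import cv2,pickle
from rig import imaging
d={n:imaging.snapshot(n) for n in("scene","wrist")};pickle.dump(d,open("d4.pkl","wb"))
a=cv2.resize(cv2.convertScaleAbs(d["scene"]["img"][180:350,335:490,::-1],alpha=1.5),(438,480),interpolation=cv2.INTER_CUBIC)
b=cv2.resize(cv2.convertScaleAbs(d["wrist"]["img"][:,:,::-1],alpha=1.3),(360,270));b=cv2.copyMakeBorder(b,0,210,0,0,0)
cv2.imwrite("pics/push.png",cv2.hconcat([a,b]))
E
python3 rel.py .5599 .1707 .030 12.1
```

```text
t 16.7 pos [0.5553 0.1691 0.0324] F [-7.9 -2.1  6.5] w 0.0006 g 4.5
cm [0.06 0.49 0.24] rot [-0.008 -0.     0.001]
```

View pics/push.png

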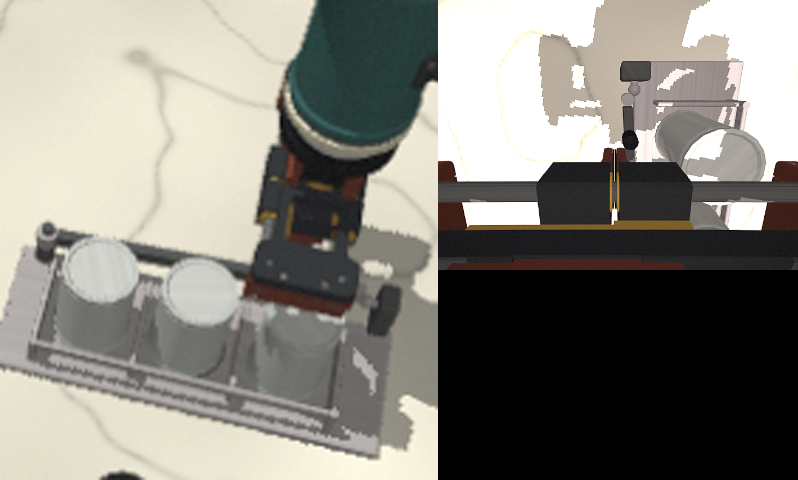

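The wrist view shows the bar's round end (627,100) touching the catch roller (633,88), with the gripper clear of the tumblers. I'll push on past the roller.

```bash
python3 -m jog '[{"jaw":0,"dx":0,"dy":0.2,"dz":0,"ax":0,"ay":0,"az":0},{"jaw":0,"dx":0,"dy":0.2,"dz":0,"ax":0,"ay":0,"az":0},{"jaw":0,"dx":0,"dy":0.1,"dz":0,"ax":0,"ay":0,"az":0},{"jaw":0,"dx":0,"dy":0,"dz":0,"ax":0,"ay":0,"az":0},{"jaw":0,"dx":0,"dy":0,"dz":0,"ax":0,"ay":0,"az":0}]'
python3 rel.py .5599 .1707 .030 12.1
```

```text
t: 17.32
tool_pos: [0.5653, 0.1711, 0.0331]
eef_rot: [0.0, 0.628, 0.778, 0.0]
force: [-0.1, 0.7, -0.7]
grip_width: 0.0002
grasp_force: 0.1
t 17.325 pos [0.5653 0.1711 0.0331] F [-0.1  0.7 -0.7] w 0.0002 g 0.1
cm [ 0.08 -0.54  0.31] rot [0.001 0.    0.001]
```

The load dropped to zero, so it snapped. Retract and look.

```bash
python3 -m jog '[{"jaw":0,"dx":0,"dy":-2,"dz":0,"ax":0,"ay":0,"az":0},{"jaw":0,"dx":0,"dy":-5,"dz":0,"ax":0,"ay":0,"az":0},{"jaw":0,"dx":0,"dy":-4,"dz":-4,"ax":0,"ay":0,"az":0},{"jaw":0,"dx":0,"dy":-2,"dz":-5,"ax":0,"ay":0,"az":0},{"jaw":0,"dx":0,"dy":0,"dz":-5,"ax":0,"ay":0,"az":0}]'
python3 -m jog '[{"jaw":0,"dx":5,"dy":0,"dz":-1,"ax":0,"ay":0,"az":0},{"jaw":0,"dx":5,"dy":0,"dz":0,"ax":0,"ay":0,"az":0},{"jaw":0,"dx":5,"dy":0,"dz":0,"ax":0,"ay":0,"az":0},{"jaw":0,"dx":4,"dy":0,"dz":0,"ax":0,"ay":0,"az":0},{"jaw":0,"dx":0,"dy":0,"dz":0,"ax":0,"ay":0,"az":0}]'
python3 - <<'E'
import cv2
from rig import imaging
o=[cv2.resize(cv2.convertScaleAbs(imaging.snapshot(n)["img"][y:y+h,x:x+w,::-1],alpha=1.5),(400,int(400*h/w)),interpolation=cv2.INTER_CUBIC) for n,x,y,w,h in(("scene",325,250,160,110),("top",180,190,160,110))]
cv2.imwrite("pics/end.png",cv2.hconcat(o))
E
python3 rel.py .5599 .1707 .030 12.1
```

```text
t: 17.95
tool_pos: [0.4355, 0.1432, 0.1742]
eef_rot: [-0.0, 0.628, 0.778, -0.001]
force: [0.6, 0.7, -0.4]
grip_width: 0.0005
grasp_force: 0.0
t: 18.58
tool_pos: [0.3976, 0.3319, 0.1833]
eef_rot: [0.0, 0.627, 0.779, 0.001]
force: [0.6, -0.4, 0.4]
grip_width: 0.0005
grasp_force: 0.0
t 18.675 pos [0.3976 0.3293 0.1829] F [ 0.4 -0.6 -0.3] w 0.0002 g 0.0
cm [-18.93  12.51  15.31] rot [0.    0.001 0.002]
```

View pics/end.png

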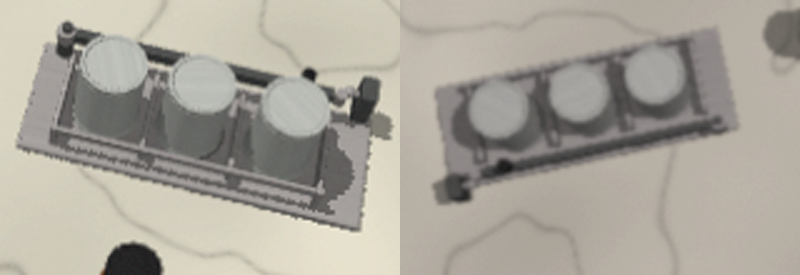

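The bar lies along the rack's front into the catch ((718,123) to (462,183)), and all three tumblers are upright. I'll open the fingers so they touch nothing, settle, and hand in.

```bash
python3 -m jog '[{"jaw":0.5,"dx":0,"dy":0,"dz":0,"ax":0,"ay":0,"az":0},{"jaw":0.5,"dx":0,"dy":0,"dz":0,"ax":0,"ay":0,"az":0},{"jaw":0.5,"dx":0,"dy":0,"dz":0,"ax":0,"ay":0,"az":0},{"jaw":0.5,"dx":0,"dy":0,"dz":0,"ax":0,"ay":0,"az":0},{"jaw":0.5,"dx":0,"dy":0,"dz":0,"ax":0,"ay":0,"az":0}]'
python3 -c "
from rig import job
print(job.job_done())"
```

```text
t: 19.3
tool_pos: [0.3975, 0.3293, 0.1829]
eef_rot: [0.0, 0.628, 0.778, -0.0]
force: [-0.1, -0.9, 0.2]
grip_width: 0.0432
grasp_force: 0.0
the job is handed in; nothing more can be done
None
```

I pressed the tumbler on the rinser until the plate bottomed out, stood it upside down on the pad in the free bay, and snapped the keeper bar into its catch. The job was handed in at 19.3 s of the 58 s allowed, but the hand-in returned no verdict.

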